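# Open the test valve four clicks and start the test

## Robot

A 6-joint arm with a two-finger parallel gripper is mounted at the origin on the work surface. World frame = base frame: x ahead of the robot, y to its left, z up, the work surface at z = 0. Lengths are in m, angles in rad, forces in N, time in s.
With the tool pointing down it reaches from about 0.4 to 0.825 m from the base axis. Payload 7 kg.
Tool frame: the origin (TCP) lies midway between the tips of the shut fingers; the grasp point (between the pads) lies 19 mm behind it; z points along the fingers, y is the line along which they close (so a half turn about z gives the same grasp; the last joint's range is limited). The gripper opens to 85 mm and grips with 20 to 120 N. Pads are 22 mm wide; open, the fingers measure 114 mm over their backs; the gripper's body (76 mm by 85 mm) begins 54 mm behind the grasp point. The pads swing forward as they close: fully open they stand 13 mm farther back than shut.
Start: joints at [1.412, 0.359, 0.012, 0, -1.224, -0.288], TCP at [0.292, 0.609, 0.231] pointing down, gripper open.
Joint ranges: [-3.07, 3.07], [-1.43, 2.12], [-1.02, 1.25], [-3.03, 1.67], [-3.05, -0], [-3.03, 3.03]. Speed limits (rad/s): [2.39, 2.39, 3.01, 3.14, 3.14, 3.14].

## Interface

Orientations are given as a rotation vector (axis times angle).
In Python, from station import status, eyes, ticket gives the robot as it stands.
- The arm moves only by the shell command python3 -m jog 'ROWS' [FORCE]. ROWS is JSON, one flat list of numbers, 7 for each row, row after row: the shift along the tool's x, y, z in cm, then the turn, a rotation vector about the tool's x, y, z in degrees, then the finger opening in cm, from 0 to 8.54. A call has 1 to 12 rows; each row is the pose to reach, as a shift and turn from the pose commanded when the call began, along the tool's axes at that moment; what a row does not reach only later rows make up. A row lasts 1/10 s, in which the tool goes at most 50 mm and 8.59 degrees, less where a joint would pass 70% of its speed; a pose out of reach is approached as far as the arm can. A call with a gripper value outside its range is refused whole. The fingers move at their own pace and stop on an object; FORCE is the grip in N (left out, the last holds). Time passes only in rows, so rows that repeat a pose let the fingers close. It gives the time, the measured TCP pose, the force, the opening and the grip force at its end, in the units of the state.
- status.get_state(): the state, without advancing time (a new reading comes with each control period).
- eyes.read_camera(name): name is "scene" or "top"; returns a dict with "frame" (384x512x3 uint8, red, green, blue), "fx", "fy", "cx", "cy" (pixels), "k1" (the pictures are not rectified: a ray, as slopes to the right and down, at radius r is drawn at 1 + k1 r^2 times it, then the intrinsics apply), "T" (4x4, takes a point from camera to world coordinates). Camera axes: x right, y up, looking along -z (the intrinsics and any distortion apply to the point x, -y, -z); pixel columns grow to the right and rows downward; lengths in m; the calibration is good to about 2 mm. A picture is of the moment at which its call begins. There is no depth.
- ticket.close_job(): hands the job in; it is judged then, once.
The state is a dict: "time": time; "joint_pos": joint angles; "joint_velocities": joint speeds; "joint_torque": joint torques, N m; "tcp_pos": TCP position; "tcp_rot": TCP orientation; "force": force on the tool from outside, world axes, zero at the start; "ft_torque": the same for the moment, N m; "finger_gap": opening from 0.0 (shut) to 1.0 (fully open); "gripper_force": force on a finger pad.
Only numpy, scipy, OpenCV 4.12 (cv2) and the standard library are available. Lean on these libraries where they do the work, as an engineer would, in place of code of your own. Each camera call takes 0.05 s, during which the arm holds its last target. There are 200 camera calls.

## Task

Using a fingertip against its orange peg, push the click-stop dial on the test valve round counterclockwise (seen from above) by exactly four clicks from where it stands, and leave it seated in that click; then press the green button fully down to start the test and let it come back up. Push gently, do not pinch the peg, do not press the green button before the dial is set, do not press the red button, and leave everything else on the bench where it is.

Things in the scene. Friction and masses are not known exactly. Their poses are not given: they have to be found in the camera images.
- dial (a joint): Angle of the black click-stop dial in rad; grows counterclockwise seen from above. It seats every 20 degrees (0.349 rad), at whole multiples of 0.349; starts seated at 0, 1 or 2 clicks; end stops at -0.12 and 3.1. A click takes about 2 to 4 N sideways at the peg; past midway between two seats the dial snaps on to the next one by itself and stays there.
- dial_axis (a point): Point on the dial's vertical axis at the level of its flat upper face, 118 mm above the bench. The dial has 100 mm diameter; a steel hub cap of 24 mm diameter at its centre stands 4 mm above the face. The aluminium collar below has 120 mm diameter and one tick mark per click.
- valve: Grey flanged valve that carries the dial on top, bolted down; plate 100 (x) by 180 (y) mm, pipe with 92 mm flanges along its y axis, flange tops 104 mm above the bench. Origin: centre of the plate's underside, under the dial's axis. With the dial at 0 the peg lies towards its -y.
- dial_peg (a point): Centre of the top of the orange finger peg that stands upright on the dial, 42 mm from the dial's axis; peg 14 mm diameter, standing 29 mm above the dial's flat face (top 147 mm above the bench). It goes round with the dial.
- go (a joint): Travel of the green test-start button in m: 0 up, 0.006 fully down; springs back up; takes about 5 N to push fully down.
- go_top (a point): Centre of the top of the green button's cap (34 mm diameter), which is pressed straight down; it stands in its own low black round housing fixed to the bench.
- stop (a joint): Travel of the red stop button in m, same make as the green one. Not to be pressed.
- stop_top (a point): Centre of the top of the red button's cap (34 mm diameter); the red and green buttons change places between runs.
- spanner: Bystander, loose, to be left alone: steel spanner, 180 mm long, lying flat; origin at its underside.
- screwdriver: Bystander, loose, to be left alone: screwdriver with blue handle, 200 mm long, lying; origin at its underside.
- grease: Bystander, loose, to be left alone: yellow jar with black lid, 64 mm diameter, 70 mm tall, upright; origin at its underside.
- nut: Bystander, loose, to be left alone: brass plug, 40 mm diameter, 40 mm tall, upright; origin at its underside.
- gasket: Bystander, loose, to be left alone: copper ring, 90 mm outside diameter, 12 mm high, flat; origin at its underside.
- stud: Bystander, loose, to be left alone: steel bolt standing on its head, 26 mm head, 60 mm tall; origin at its underside.
- mug: Bystander, loose, to be left alone: white mug, 72 mm diameter, 75 mm tall; origin at its underside.
Not all that is in view belongs to the job. Leave any blue, turquoise or white look-alike of the part that bears go alone.

How it is judged:
By the outcome, as a careful person would: the job done as asked, in the order asked, and still so for the second after the job is handed in, with the robot touching nothing.
It also fails if it takes over 48 s, if anything falls off the work surface, if the arm or the gripper's body presses on something with over 40 N, if the wrist force passes 120 N, or if a joint passes its speed limit or range.

## Working session

There is one attempt and no reset: what is moved stays moved. The work goes in short steps, Python scripts to look and compute and a shell command to move; the robot and the scene stay as the last step left them, time stands still between calls to the robot, and variables do not carry over. Pictures are saved under pics/ and viewed, at most 10 in all, crops included, and the job is handed in when it is done.

```bash
mkdir -p pics; ls; cat > h.py <<'E'
import numpy as np, cv2
from station import status, eyes, ticket
def ray(c,u,v):
    K=np.array([[c['fx'],0,c['cx']],[0,c['fy'],c['cy']],[0,0,1.]])
    p=cv2.undistortPoints(np.array([[[u,v]]],float),K,np.array([c['k1'],0,0,0.]))[0,0]
    T=np.array(c['T']); return T[:3,3],T[:3,:3]@np.array([p[0],-p[1],-1])
def at(c,u,v,z):
    o,d=ray(c,u,v); return o+d*(z-o[2])/d[2]
def proj(c,P):
    T=np.array(c['T']); q=T[:3,:3].T@(np.array(P)-T[:3,3]); x,y=q[0]/-q[2],-q[1]/-q[2]
    s=1+c['k1']*(x*x+y*y); return c['fx']*x*s+c['cx'],c['fy']*y*s+c['cy']
E
python3 - <<'E'
from h import *
s=status.get_state(); print({k:np.round(v,3) for k,v in s.items()})
for n in('scene','top'):
    c=eyes.read_camera(n); print(n,c['k1'],c['fx'],np.round(c['T'],3).tolist())
    cv2.imwrite(f'pics/{n}0.png',cv2.resize(c['frame'][:,:,::-1],(800,600),interpolation=cv2.INTER_CUBIC))
E
```

```text
pics
{'time': np.float64(0.0), 'joint_pos': array([ 1.412,  0.359,  0.011, -0.   , -1.224, -0.288]), 'joint_velocities': array([ 0.   ,  0.002,  0.   ,  0.   , -0.   ,  0.   ]), 'joint_torque': array([-1.0000e-03, -5.8332e+01,  2.9343e+01,  6.9370e+00, -6.0000e-03,
        0.0000e+00]), 'tcp_pos': array([0.291, 0.608, 0.23 ]), 'tcp_rot': array([ 3.062, -0.696, -0.   ]), 'force': array([ 0.786, -0.368, -0.221]), 'ft_torque': array([-0.027,  0.007, -0.027]), 'gripper_force': np.float64(0.0), 'finger_gap': np.float64(1.0)}
scene -0.05298484416546598 375.03803233420336 [[-0.402, -0.623, 0.671, 1.291], [0.916, -0.268, 0.3, 0.263], [-0.008, 0.735, 0.678, 0.87], [0.0, 0.0, 0.0, 1.0]]
top -0.06088291179823752 467.2898027893758 [[-0.023, 0.998, -0.055, 0.499], [-1.0, -0.024, -0.017, -0.067], [-0.018, 0.055, 0.998, 1.347], [0.0, 0.0, 0.0, 1.0]]
```

View pics/top0.png

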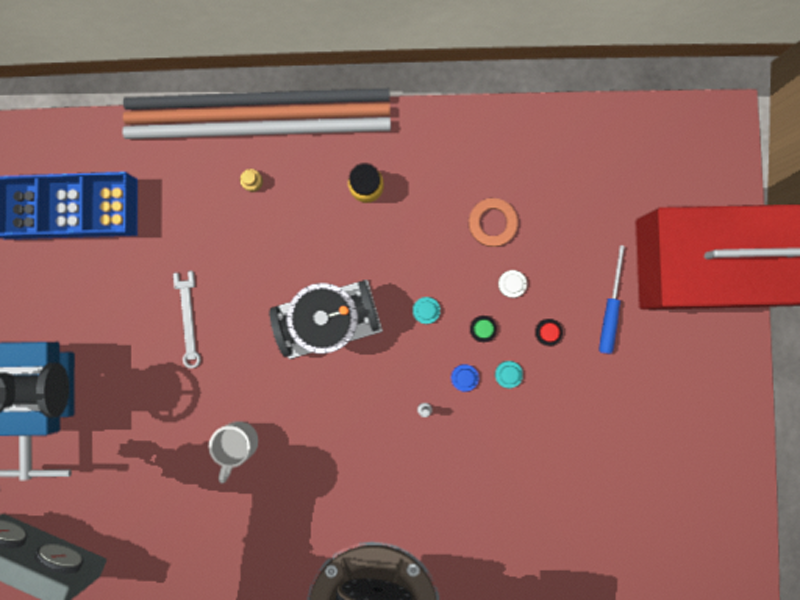

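View pics/scene0.png

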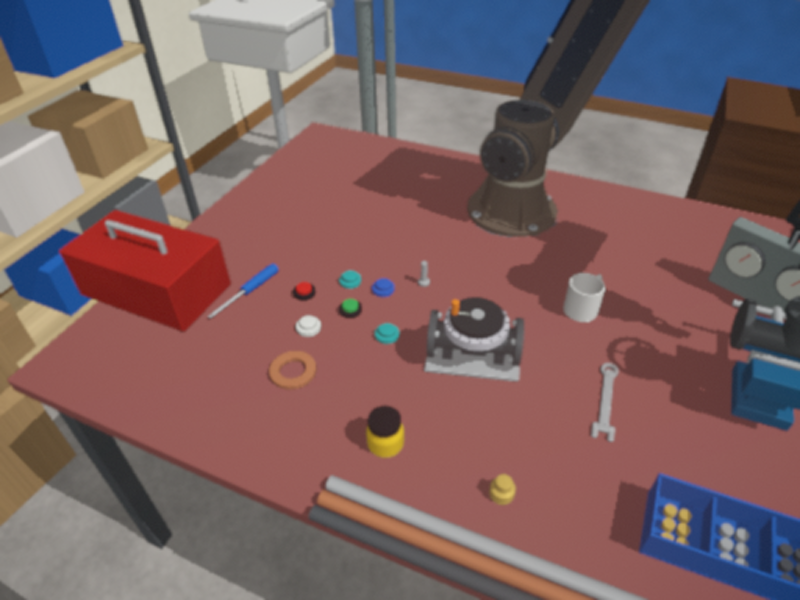

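The top view shows the dial hub at about (321,318), the orange peg at (344,310), the green button at (484,328) and the red one at (549,332) (800x600 scale). The scene view agrees.

```bash
python3 - <<'E'
from h import *
C={n:eyes.read_camera(n) for n in('top','scene')}
def blob(n,lo,hi,box):
    hsv=cv2.cvtColor(C[n]['frame'],cv2.COLOR_RGB2HSV); m=cv2.inRange(hsv,lo,hi)
    x0,y0,x1,y1=box; k=np.zeros_like(m); k[y0:y1,x0:x1]=m[y0:y1,x0:x1]
    N,_,st,ce=cv2.connectedComponentsWithStats(k); i=1+np.argmax(st[1:,4]); return ce[i],st[i]
def tri(a,b):
    A=[];B=[]
    for n,p in(('top',a),('scene',b)):
        o,d=ray(C[n],*p); d/=np.linalg.norm(d); M=np.eye(3)-np.outer(d,d); A.append(M);B.append(M@o)
    return np.linalg.lstsq(np.vstack(A),np.hstack(B),rcond=None)[0]
g=blob('top',(45,80,50),(75,255,255),(290,195,330,225)); gs=blob('scene',(45,80,50),(75,255,255),(210,180,240,210))
print('green',g,gs,tri(g[0],gs[0]))
r=blob('top',(0,190,90),(6,255,255),(335,195,370,230)); rs=blob('scene',(0,190,80),(6,255,255),(185,175,205,197))
print('red',r,rs,tri(r[0],rs[0]))
p=blob('top',(5,170,120),(18,255,255),(200,180,240,220)); ps=blob('scene',(5,170,120),(18,255,255),(280,185,305,206))
print('peg',p,ps,at(C['top'],*p[0],.147),at(C['scene'],ps[0][0],ps[1][1]+1.5,.147),tri(p[0],ps[0]))
h=(321*.64-.2,318*.64-.2); hs=(478*.64,314*.64)
print('hub',h,at(C['top'],*h,.122),at(C['scene'],*hs,.122))
for n,(x,y,w,hh) in(('top',(160,170,100,75)),('scene',(265,180,80,60))):
    cv2.imwrite(f'pics/{n}1.png',cv2.resize(C[n]['frame'][y:y+hh,x:x+w,::-1],(800,600),interpolation=cv2.INTER_CUBIC))
E
```

```text
green (array([309.27083333, 210.        ]), array([303, 204,  14,  13, 144], dtype=int32)) (array([223.91463415, 195.45121951]), array([218, 191,  12,  10,  82], dtype=int32)) [ 0.50435851 -0.2143987   0.01026067]
red (array([352.14942529, 212.09195402]), array([346, 207,  12,  11,  87], dtype=int32)) (array([194.03846154, 184.26923077]), array([190, 181,   9,   7,  52], dtype=int32)) [ 0.49525631 -0.33628262  0.0102398 ]
peg (array([219.95652174, 197.95652174]), array([217, 196,   6,   5,  23], dtype=int32)) (array([291.02777778, 195.94444444]), array([289, 192,   5,  10,  36], dtype=int32)) [0.53992173 0.02946757 0.147     ] [0.54759687 0.03184048 0.147     ] [0.54057674 0.0304796  0.13089688]
hub (205.24, 203.32000000000002) [0.52758656 0.07047626 0.122     ] [0.5345093  0.07370651 0.122     ]
```

View pics/top1.png

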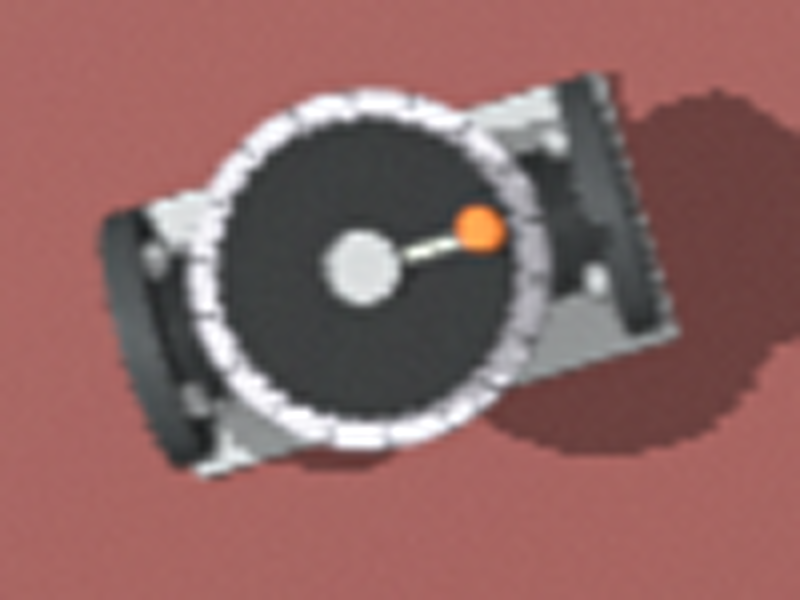

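The crop shows the hub at (362,267), the peg at (479,229) and the plate's lower edge sloping about 17°. The peg line lies along the valve's -y, so the dial stands at about 0 clicks and the target is +80°. Before moving I'll check where the TCP sits relative to the blue machine on the left.

```bash
cat >> h.py <<'E'
def plan(targets):
    """targets: world x,y,z, yaw of tool x (deg) -> rows from present pose, cm/deg"""
    from scipy.spatial.transform import Rotation as R
    s=status.get_state(); M=R.from_rotvec(s['tcp_rot']); p=np.array(s['tcp_pos'])
    yaw=np.degrees(np.arctan2(*M.as_matrix()[[1,0],0])); print('now',p.round(4),'yaw',yaw.round(1),'tilt',M.as_matrix()[:,2].round(4),'F',np.round(s['force'],1))
    for t in targets:
        d=M.inv().apply(np.array(t[:3])-p)*100; print(d.round(2),'tz',round((yaw-t[3]+180)%360-180,1))
E
python3 - <<'E'
from h import *
C={n:eyes.read_camera(n) for n in('top','scene')}
for n in C:
    print(n,np.multiply(proj(C[n],status.get_state()['tcp_pos']),1.5625), np.multiply(proj(C[n],(.5085,.021,.127)),1.5625))
# pump on the left: same point in both pictures
print('pump', at(C['top'],50*.64,390*.64,0),at(C['top'],50*.64,390*.64,.15),at(C['scene'],750*.64,320*.64,.15))
A=at(C['top'],204.8,202.9,.122)[:2]; print('axis',A, 'disc',at(C['top'],205.3,203.2,.118)); B=at(C['top'],219.8,198,.147)[:2]; print('peg',B,np.linalg.norm(B-A),np.degrees(np.arctan2(*(B-A)[::-1])))
a,b=at(C['top'],160+210/8,170+475/8,.0)[:2],at(C['top'],160+680/8,170+330/8,.0)[:2]; print('plate edge dir',np.degrees(np.arctan2(*(b-a)[::-1])),np.linalg.norm(b-a))
print('mug',at(C['top'],235*.64,440*.64,.07),'jar',at(C['top'],365*.64,180*.64,.07))
plan([(.5085,.021,.231,-73.3),(.5085,.021,.127,-73.3)])
E
```

```text
top [-25.96217134 474.4731173 ] [350.07321621 328.36154904]
scene [815.26126462 264.30678182] [455.89034345 295.52699901]
pump [0.40597976 0.59751672 0.        ] [0.41631649 0.5235626  0.15      ] [0.3876901  0.52867194 0.15      ]
axis [0.52871628 0.07161548] disc [0.52799308 0.07075963 0.118     ]
peg [0.53981926 0.02987311] 0.043193763994817766 -75.10489057120382
plate edge dir -74.1662328410286 0.17743865800244046
mug [0.31833694 0.23074048 0.07      ] jar [ 0.7706384 -0.0065189  0.07     ]
now [0.2916 0.6086 0.2309] yaw -25.6 tilt [-2.e-04 -6.e-04 -1.e+00] F [-0.2  0.7  0.2]
[4.495e+01 4.362e+01 3.000e-02] tz 47.7
[44.95 43.61 10.43] tz 47.7
```

```bash
python3 -m jog '[1,1,-4,0,0,0,0, 10,10,-4,0,0,10,0, 44.8,43.6,-4,0,0,48.6,0, 44.8,43.6,-4,0,0,48.6,0, 44.8,43.6,-4,0,0,48.6,0, 44.8,43.6,-4,0,0,48.6,0, 44.8,43.6,-4,0,0,48.6,0, 44.8,43.6,-2,0,0,48.6,0, 44.8,43.6,0,0,0,48.6,0, 44.8,43.6,0,0,0,48.6,0, 44.8,43.6,0,0,0,48.6,0, 44.8,43.6,0,0,0,48.6,0]' 40
python3 -c "
from h import *
plan([(.5071,.0215,.231,-74.2),(.5071,.0215,.127,-74.2)])"
```

```text
time: 1.5
tcp_pos: [0.4857, 0.0792, 0.2404]
tcp_rot: [-2.505, 1.894, -0.001]
force: [1.6, 1.1, -0.1]
finger_gap: 0.005
gripper_force: 0.0
now [0.4857 0.0792 0.2404] yaw -74.2 tilt [ 1.e-03  6.e-04 -1.e+00] F [ 1.6  1.1 -0.1]
[ 6.13 -0.48  0.94] tz 0.0
[ 6.14 -0.47 11.34] tz 0.0
```

```bash
python3 -m jog '[4,-0.4,0.9,0,0,0,0, 6.1,-0.5,0.9,0,0,0,0, 6.1,-0.5,0.9,0,0,0,0, 6.1,-0.5,0.9,0,0,0,0, 6.1,-0.5,0.9,0,0,0,0]'
python3 -c "
from h import *
plan([(.5071,.0215,.127,-74.2)])"
```

```text
time: 2.0
tcp_pos: [0.5068, 0.0242, 0.2314]
tcp_rot: [-2.506, 1.894, -0.0]
force: [-0.3, -0.6, -0.5]
finger_gap: -0.001
gripper_force: 0.0
now [0.5068 0.0242 0.2314] yaw -74.2 tilt [ 3.e-04  2.e-04 -1.e+00] F [-0.3 -0.6 -0.5]
[ 0.27  0.05 10.44] tz 0.0
```

```bash
python3 -m jog '[0.2,0.1,4,0,0,0,0, 0.2,0.1,8,0,0,0,0, 0.2,0.1,10.4,0,0,0,0, 0.2,0.1,10.4,0,0,0,0, 0.2,0.1,10.4,0,0,0,0, 0.2,0.1,10.4,0,0,0,0]'
python3 -c "
from h import *
c=eyes.read_camera('scene'); cv2.imwrite('pics/s2.png',cv2.resize(c['frame'][150:270,240:400,::-1],(800,600),interpolation=cv2.INTER_CUBIC))
plan([(.5071,.0215,.127,-74.2)])"
```

```text
time: 2.6
tcp_pos: [0.5076, 0.0224, 0.129]
tcp_rot: [-2.505, 1.892, -0.003]
force: [-0.0, -0.3, 0.8]
finger_gap: 0.004
gripper_force: 0.0
now [0.5076 0.0223 0.129 ] yaw -74.1 tilt [ 0.0029  0.001  -1.    ] F [ 0.2 -0.2  0.3]
[0.07 0.07 0.2 ] tz 0.1
```

View pics/s2.png

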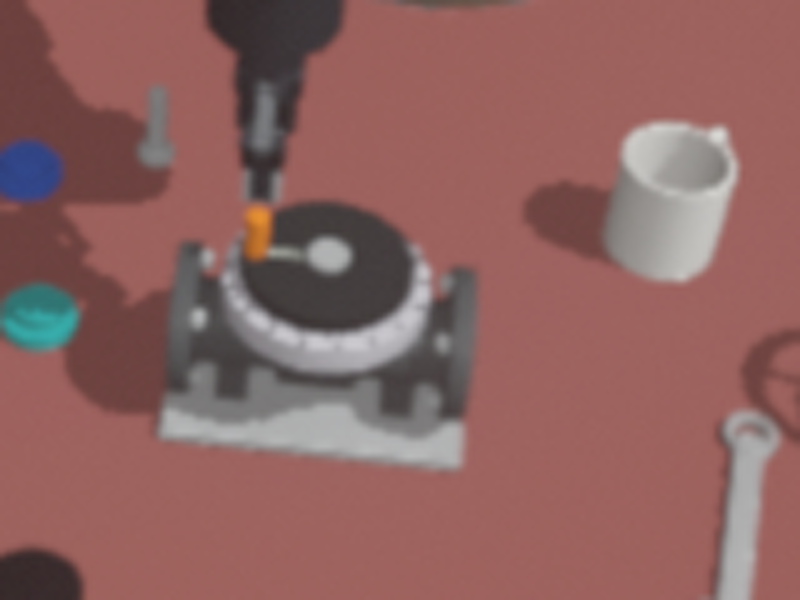

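The scene crop shows the shut fingertips at about (262,190), just behind the peg at (258,230) and above the dial. Now I'll ease towards contact.

```bash
python3 -m jog '[0,-0.4,0.1,0,0,0,0, 0,-0.7,0.1,0,0,0,0, 0,-0.9,0.1,0,0,0,0, 0,-1.1,0.1,0,0,0,0, 0,-1.2,0.1,0,0,0,0, 0,-1.3,0.1,0,0,0,0, 0,-1.3,0.1,0,0,0,0]'
python3 -c "
from h import *
plan([(.5071,.0215,.127,-74.2)])"
```

```text
time: 3.35
tcp_pos: [0.519, 0.0251, 0.1261]
tcp_rot: [2.505, -1.895, -0.0]
force: [0.0, -0.9, 0.8]
finger_gap: 0.003
gripper_force: 0.0
now [0.519  0.0251 0.1261] yaw -74.2 tilt [-2.e-04 -1.e-04 -1.e+00] F [ 0.  -0.9  0.8]
[ 0.02  1.24 -0.09] tz -0.0
```

```bash
for i in 1; do python3 -m jog '[0,-0.1,0,0,0,0,0, 0,-0.2,0,0,0,0,0, 0,-0.3,0,0,0,0,0, 0,-0.3,0,0,0,0,0]'; done; python3 -m jog '[0,-0.1,0,0,0,0,0, 0,-0.2,0,0,0,0,0, 0,-0.3,0,0,0,0,0, 0,-0.3,0,0,0,0,0]'; python3 -m jog '[0,-0.1,0,0,0,0,0, 0,-0.2,0,0,0,0,0, 0,-0.2,0,0,0,0,0]'
```

```text
time: 3.75
tcp_pos: [0.5218, 0.0259, 0.1261]
tcp_rot: [2.505, -1.895, -0.0]
force: [-0.8, 0.5, 0.1]
finger_gap: 0.001
gripper_force: 0.2
time: 4.15
tcp_pos: [0.5248, 0.0266, 0.1261]
tcp_rot: [2.505, -1.895, 0.0]
force: [-0.8, -1.6, 0.1]
finger_gap: -0.001
gripper_force: 1.0
time: 4.45
tcp_pos: [0.5272, 0.0276, 0.1262]
tcp_rot: [-2.505, 1.894, -0.001]
force: [-0.5, -0.7, 0.2]
finger_gap: 0.001
gripper_force: 0.3
```

```bash
cat >> h.py <<'E'
def peg(c,box=(270,175,330,215)):
    m=cv2.inRange(cv2.cvtColor(c['frame'],cv2.COLOR_RGB2HSV),(5,170,100),(18,255,255)); x0,y0,x1,y1=box
    k=np.zeros_like(m); k[y0:y1,x0:x1]=m[y0:y1,x0:x1]; N,_,st,ce=cv2.connectedComponentsWithStats(k); i=1+np.argmax(st[1:,4])
    w=at(c,*ce[i],.133)[:2]; r=w-np.array([.5284,.0712]); print('peg px',ce[i].round(1),st[i],w.round(4),'r',np.linalg.norm(r).round(4),'click deg',(np.degrees(np.arctan2(r[1],r[0]))+74.2).round(1))
E
python3 -c "
from h import *
c=eyes.read_camera('scene'); peg(c); cv2.imwrite('pics/s3.png',cv2.resize(c['frame'][175:220,265:325,::-1],(800,600),interpolation=cv2.INTER_CUBIC))"
```

```text
peg px [291.  197.8] [289 193   5  10  36] [0.5499 0.0334] r 0.0435 click deg 13.8
```

View pics/s3.png

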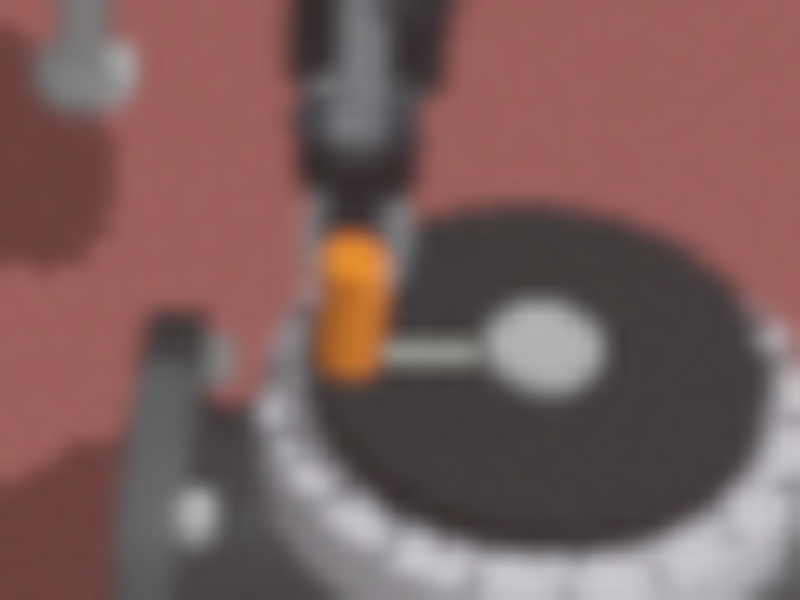

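```bash
cat >> h.py <<'E'
def arc(deltas,off=.0215):
    A=np.array([.5284,.0712]); T=[]
    for d in deltas:
        a=np.radians(-74.2+d); ur=np.array([np.cos(a),np.sin(a)]); t=np.array([-ur[1],ur[0]])
        q=A+.042*ur-off*t; T.append((q[0],q[1],.126,-74.2+d))
    plan(T)
E
python3 -c "
from h import *
c=eyes.read_camera('scene')
for d in (0,10,20,40,60,80,100):
    a=np.radians(-74.2+d); print(d,np.round(proj(c,(.5284+.042*np.cos(a),.0712+.042*np.sin(a),.133)),1))
arc(range(10,80,6))"
```

```text
0 [291.4 195.3]
10 [291.4 197. ]
20 [291.9 198.8]
40 [294.1 202.1]
60 [297.9 204.8]
80 [302.8 206.5]
100 [308. 207.]
now [0.5271 0.0276 0.1263] yaw -74.2 tilt [ 7.e-04  4.e-04 -1.e+00] F [-0.4  0.3 -0.4]
[0.35 0.08 0.03] tz -10.0
[ 0.47 -0.4   0.03] tz -16.0
[ 0.54 -0.89  0.03] tz -22.0
[ 0.56 -1.39  0.03] tz -28.0
[ 0.52 -1.88  0.03] tz -34.0
[ 0.44 -2.36  0.03] tz -40.0
[ 0.3  -2.84  0.03] tz -46.0
[ 0.12 -3.3   0.03] tz -52.0
[-0.11 -3.73  0.03] tz -58.0
[-0.39 -4.14  0.03] tz -64.0
[-0.7  -4.52  0.03] tz -70.0
[-1.06 -4.87  0.03] tz -76.0
```

```bash
python3 -m jog '[0.3,0,0,0,0,-8,0, 0.47,-0.4,0,0,0,-16,0, 0.51,-0.65,0,0,0,-19,0, 0.54,-0.89,0,0,0,-22,0, 0.55,-1.14,0,0,0,-25,0, 0.56,-1.39,0,0,0,-28,0, 0.55,-1.64,0,0,0,-31,0, 0.52,-1.88,0,0,0,-34,0, 0.49,-2.12,0,0,0,-37,0, 0.44,-2.36,0,0,0,-40,0, 0.38,-2.6,0,0,0,-43,0, 0.38,-2.6,0,0,0,-43,0]'; python3 -c "
from h import *
c=eyes.read_camera('scene');peg(c)
arc([46,49,52,55,58,61,64,67,70,73,76,78])"
```

```text
time: 5.75
tcp_pos: [0.5532, 0.031, 0.1263]
tcp_rot: [-3.026, 0.843, -0.001]
force: [1.1, -0.1, 0.2]
finger_gap: -0.002
gripper_force: 0.0
peg px [293.6 202.6] [291 198   6  11  43] [0.5655 0.0468] r 0.0444 click deg 40.9
now [0.5531 0.031  0.1263] yaw -31.3 tilt [ 7.e-04  3.e-04 -1.e+00] F [-0.6  1.  -0.8]
[ 0.11 -0.23  0.03] tz -3.1
[ 0.21 -0.46  0.03] tz -6.1
[ 0.29 -0.69  0.03] tz -9.1
[ 0.36 -0.93  0.03] tz -12.1
[ 0.42 -1.17  0.03] tz -15.1
[ 0.46 -1.41  0.03] tz -18.1
[ 0.49 -1.66  0.03] tz -21.1
[ 0.51 -1.9   0.03] tz -24.1
[ 0.52 -2.15  0.03] tz -27.1
[ 0.51 -2.4   0.03] tz -30.1
[ 0.5  -2.64  0.03] tz -33.1
[ 0.48 -2.81  0.03] tz -35.1
```

```bash
python3 -m jog '[0.11,-0.23,0,0,0,-3,0, 0.21,-0.46,0,0,0,-6,0, 0.29,-0.69,0,0,0,-9,0, 0.36,-0.93,0,0,0,-12,0, 0.42,-1.17,0,0,0,-15,0, 0.46,-1.41,0,0,0,-18,0, 0.49,-1.66,0,0,0,-21,0, 0.49,-1.66,0,0,0,-21,0]'; python3 -c "
from h import *
c=eyes.read_camera('scene');peg(c)
arc([67,69,71,73,75,77])"
```

```text
time: 6.6
tcp_pos: [0.5655, 0.0421, 0.1263]
tcp_rot: [3.129, -0.28, -0.0]
force: [0.0, -3.1, 0.4]
finger_gap: 0.001
gripper_force: 1.5
peg px [297.3 205.5] [295 201   6  10  43] [0.5723 0.0603] r 0.0453 click deg 60.3
now [0.5655 0.042  0.1263] yaw -10.3 tilt [-0.e+00 -5.e-04 -1.e+00] F [-0.8 -3.   0.9]
[ 0.14 -0.29  0.03] tz -3.1
[ 0.21 -0.44  0.03] tz -5.1
[ 0.26 -0.59  0.03] tz -7.1
[ 0.32 -0.75  0.03] tz -9.1
[ 0.37 -0.9   0.03] tz -11.1
[ 0.41 -1.06  0.03] tz -13.1
```

```bash
python3 -m jog '[0.14,-0.29,0,0,0,-3,0, 0.21,-0.44,0,0,0,-5,0, 0.26,-0.59,0,0,0,-7,0, 0.29,-0.67,0,0,0,-8,0, 0.32,-0.75,0,0,0,-9,0, 0.32,-0.75,0,0,0,-9,0]'; python3 -c "
from h import *
c=eyes.read_camera('scene');peg(c)
arc([73,75,77])"
```

```text
time: 7.25
tcp_pos: [0.5701, 0.0494, 0.1262]
tcp_rot: [-3.141, 0.034, -0.0]
force: [-0.5, 0.1, 0.3]
finger_gap: 0.001
gripper_force: 0.0
peg px [301.9 207.7] [300 203   5  10  41] [0.5756 0.0748] r 0.0473 click deg 78.6
now [0.57   0.0493 0.1262] yaw -1.2 tilt [ 1.e-04  2.e-04 -1.e+00] F [-0.8  0.7  0.2]
[-0.    0.05  0.02] tz -0.0
[ 0.07 -0.1   0.02] tz -2.0
[ 0.14 -0.25  0.02] tz -4.0
```

Peg at about 79° with no contact force, so it has snapped into the fourth click. I'll back off, rise, and look from the top.

```bash
python3 -m jog '[0,1,0,0,0,0,0, 0,2,0,0,0,0,0, 0,2.5,-4,0,0,0,0, 0,5,-8,0,0,0,0, -3,10,-8,0,0,0,0, -5,15,-8,0,0,0,0, -6.6,20,-8,0,0,0,0, -6.6,25,-8,0,0,0,0, -6.6,26.3,-6,0,0,0,0, -6.6,26.3,-4,0,0,0,0, -6.6,26.3,-4,0,0,0,0]'; python3 -c "
from h import *
c=eyes.read_camera('top'); cv2.imwrite('pics/t4.png',cv2.resize(c['frame'][165:240,190:290,::-1] if 0 else c['frame'][165:255,160:280,::-1],(800,600),interpolation=cv2.INTER_CUBIC))
for x,y in((309.27,210),):
  for z in (.02,.03,.04): print(z,at(c,x,y,z))
peg(eyes.read_camera('scene'))
plan([(.504,-.214,.08,-1)])"
```

```text
time: 8.4
tcp_pos: [0.4959, -0.2137, 0.1637]
tcp_rot: [-3.14, 0.038, 0.007]
force: [0.3, 0.4, -0.6]
finger_gap: -0.001
gripper_force: 0.0
0.02 [ 0.50415758 -0.21298507  0.02      ]
0.03 [ 0.50411729 -0.21188235  0.03      ]
0.04 [ 0.504077   -0.21077964  0.04      ]
peg px [302.  207.9] [300 203   5  10  41] [0.5759 0.0752] r 0.0477 click deg 79.1
now [ 0.4981 -0.2129  0.1664] yaw -1.2 tilt [-8.e-04 -2.e-04 -1.e+00] F [-0.5  0.3 -0.1]
[0.59 0.1  8.64] tz -0.2
```

View pics/t4.png

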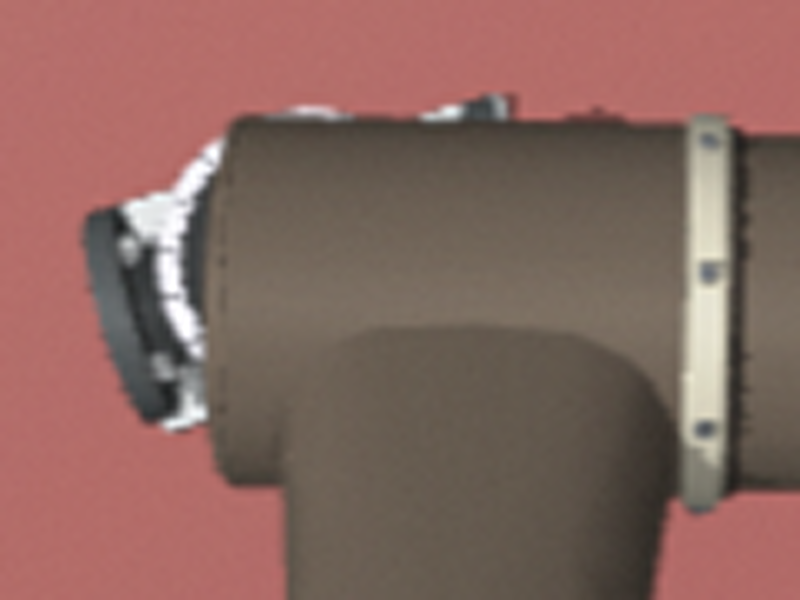

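The arm hides the dial in the top picture. The scene camera still reads 79°, against 40.9 and 60.3 at the second and third clicks, so it is seated at four. Now I'll go down over green.

```bash
python3 -m jog '[0.3,0,4,0,0,0,0, 0.3,0,8,0,0,0,0, 0.3,0,10,0,0,0,0, 0.3,0,10.5,0,0,0,0, 0.3,0,10.5,0,0,0,0]'; python3 -c "
from h import *
c=eyes.read_camera('scene'); cv2.imwrite('pics/s5.png',cv2.resize(c['frame'][130:250,180:340,::-1],(800,600),interpolation=cv2.INTER_CUBIC))
plan([(.504,-.2125,.04,-1)]); print(proj(c,status.get_state()['tcp_pos']))"
```

```text
time: 9.0
tcp_pos: [0.5022, -0.2121, 0.0618]
tcp_rot: [3.141, -0.031, 0.0]
force: [-0.4, 0.2, -0.2]
finger_gap: -0.0
gripper_force: 0.0
now [ 0.5027 -0.2123  0.0626] yaw -1.1 tilt [ 1.7e-03 -5.0e-04 -1.0e+00] F [0.3 0.2 0.5]
[0.12 0.02 2.26] tz -0.1
(np.float64(223.72139797431169), np.float64(183.6106564534216))
```

View pics/s5.png

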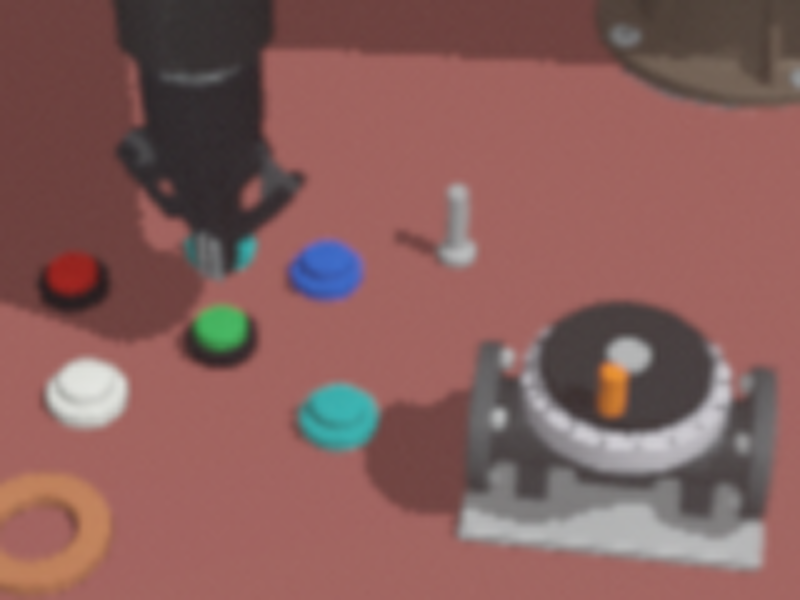

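The crop shows the fingertips at (215,270), straight above the green cap at (221,325), and the peg at (613,390) on the near side of the dial. Now I'll press down gently.

```bash
python3 -m jog '[0.1,0,1,0,0,0,0, 0.1,0,2,0,0,0,0, 0.1,0,2.3,0,0,0,0, 0.1,0,2.6,0,0,0,0, 0.1,0,2.6,0,0,0,0]'; python3 -m jog '[0,0,0.2,0,0,0,0, 0,0,0.4,0,0,0,0, 0,0,0.4,0,0,0,0]'; python3 -c "
from h import *
plan([(.504,-.2125,.03,-1)])"
```

```text
time: 9.55
tcp_pos: [0.5022, -0.2125, 0.0348]
tcp_rot: [-3.141, 0.033, 0.001]
force: [-0.9, -0.9, -0.0]
finger_gap: -0.0
gripper_force: 0.0
time: 9.85
tcp_pos: [0.5024, -0.2125, 0.031]
tcp_rot: [-3.141, 0.033, 0.0]
force: [-0.4, -0.0, 0.0]
finger_gap: -0.001
gripper_force: 0.0
now [ 0.5024 -0.2125  0.031 ] yaw -1.2 tilt [-2.e-04  0.e+00 -1.e+00] F [-0.4 -0.   0. ]
[0.16 0.   0.1 ] tz -0.2
```

```bash
python3 -m jog '[0.1,0,0.2,0,0,0,0, 0.1,0,0.4,0,0,0,0, 0.1,0,0.4,0,0,0,0]'; python3 -m jog '[0,0,0.2,0,0,0,0, 0,0,0.3,0,0,0,0, 0,0,0.3,0,0,0,0]'
```

```text
time: 10.15
tcp_pos: [0.5033, -0.2124, 0.0269]
tcp_rot: [-3.141, 0.033, 0.001]
force: [-0.4, -0.5, -0.5]
finger_gap: 0.003
gripper_force: 0.0
time: 10.45
tcp_pos: [0.5033, -0.2125, 0.024]
tcp_rot: [-3.141, 0.033, 0.001]
force: [-0.2, -0.4, 0.2]
finger_gap: -0.001
gripper_force: 0.0
```

```bash
python3 -m jog '[0,0,0.2,0,0,0,0, 0,0,0.3,0,0,0,0, 0,0,0.3,0,0,0,0]'; python3 -m jog '[0,0,0.2,0,0,0,0, 0,0,0.2,0,0,0,0]';  python3 -m jog '[0,0,0.2,0,0,0,0, 0,0,0.2,0,0,0,0]'
```

```text
time: 10.75
tcp_pos: [0.5037, -0.2125, 0.0212]
tcp_rot: [3.141, -0.033, 0.0]
force: [0.2, 0.4, 2.4]
finger_gap: 0.003
gripper_force: 0.9
time: 10.95
tcp_pos: [0.5037, -0.2125, 0.0192]
tcp_rot: [3.141, -0.033, 0.001]
force: [0.1, 0.1, 3.9]
finger_gap: -0.002
gripper_force: 1.5
time: 11.15
tcp_pos: [0.5037, -0.2125, 0.0172]
tcp_rot: [3.141, -0.033, 0.001]
force: [-0.3, 0.5, 5.4]
finger_gap: -0.002
gripper_force: 2.1
```

```bash
python3 -m jog '[0,0,0.1,0,0,0,0, 0,0,0.1,0,0,0,0]'; python3 -m jog '[0,0,0.1,0,0,0,0, 0,0,0.1,0,0,0,0]'
```

```text
time: 11.35
tcp_pos: [0.5037, -0.2125, 0.0163]
tcp_rot: [3.141, -0.033, 0.001]
force: [0.3, 0.0, 5.4]
finger_gap: 0.002
gripper_force: 2.3
time: 11.55
tcp_pos: [0.5037, -0.2125, 0.016]
tcp_rot: [3.141, -0.032, 0.001]
force: [-2.0, 1.7, 11.4]
finger_gap: -0.003
gripper_force: 5.9
```

The force jumped to 11 N against the stop, so the button is fully down. Release and rise, then swing aside to check the dial.

```bash
python3 -m jog '[0,0,0,0,0,0,0, 0,0,0,0,0,0,0, 0,0,-1,0,0,0,0, 0,0,-4,0,0,0,0, 0,0,-9,0,0,0,0, 0,0,-14,0,0,0,0, 0,0,-19,0,0,0,0, 0,5,-20,0,0,0,0, 0,10,-20,0,0,0,0, 0,15,-20,0,0,0,0, 0,20,-20,0,0,0,0, 0,20,-20,0,0,0,0]'; python3 -m jog '[0,0,0,0,0,0,0, 0,0,0,0,0,0,0, 0,0,0,0,0,0,0]'; python3 -c "
from h import *
c=eyes.read_camera('scene'); peg(c)
t=eyes.read_camera('top'); cv2.imwrite('pics/t6.png',cv2.resize(t['frame'][:,:,::-1],(800,600),interpolation=cv2.INTER_CUBIC))
cv2.imwrite('pics/s6.png',cv2.resize(c['frame'][130:250,180:340,::-1],(800,600),interpolation=cv2.INTER_CUBIC))"
```

```text
time: 12.75
tcp_pos: [0.4977, -0.417, 0.2138]
tcp_rot: [-3.141, 0.04, 0.004]
force: [1.0, 0.1, -0.7]
finger_gap: 0.002
gripper_force: 0.0
time: 13.05
tcp_pos: [0.4994, -0.4113, 0.2154]
tcp_rot: [-3.141, 0.031, -0.0]
force: [0.1, 0.5, -0.5]
finger_gap: 0.001
gripper_force: 0.0
peg px [302.  207.9] [300 203   5  10  41] [0.5759 0.0752] r 0.0477 click deg 79.1
```

View pics/t6.png

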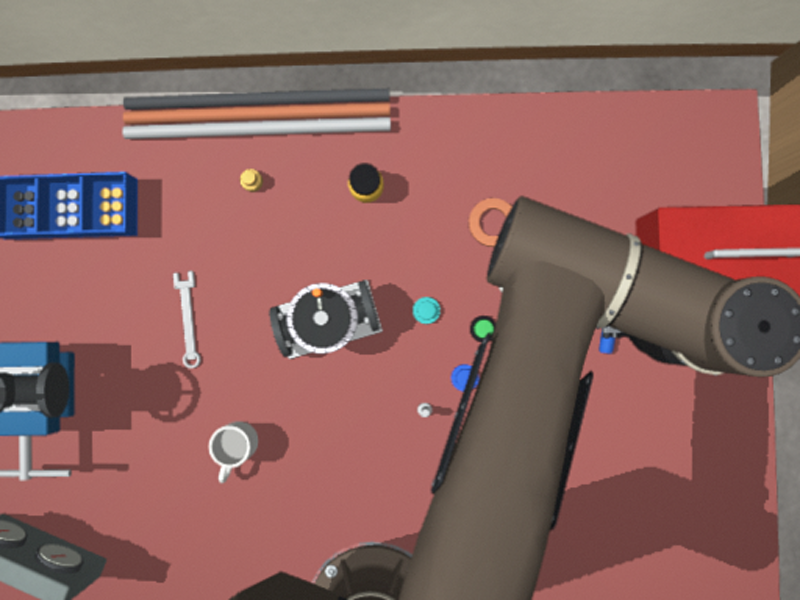

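View pics/s6.png

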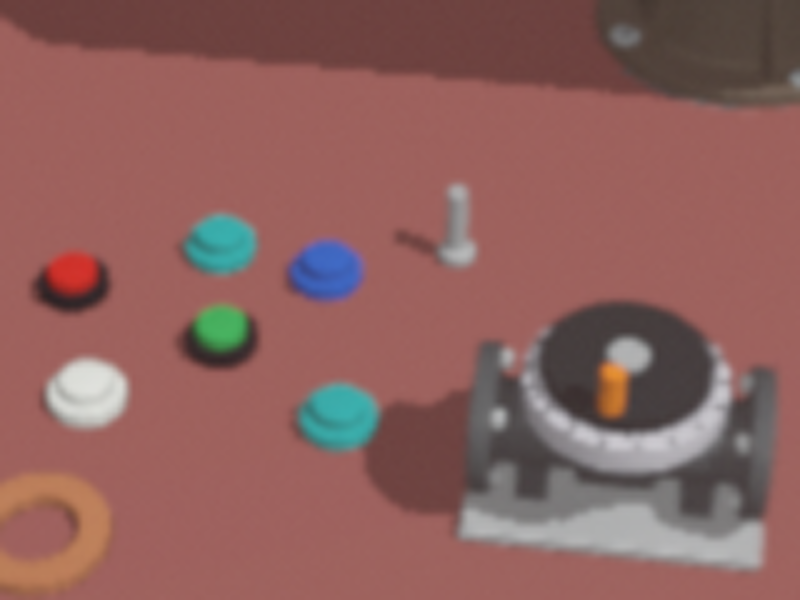

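The top view has the peg at (317,293) above the hub at (320,318), about 6° past +x and so 80° from the start. The scene view shows the green button back up and everything else in place.

```bash
python3 -c "
from station import ticket
print(ticket.close_job())"
```

```text
the job is handed in; nothing more can be done
None
```

The dial was pushed four clicks counterclockwise and is seated there; the green button was then pressed fully down and came back up. The red button was not touched, nothing else in view had moved, and the job was handed in at about 13 s.

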